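Cover the open screw jar and turn it to the front of the carousel

TASK

Pick up the loose lid from the bench and set it gently, without dropping it, on the one open jar of the screw carousel, seated level on the rim, and let go of it. Then turn the carousel by its square centre knob until that jar stands at the front, in line with the pointer that sticks out of the base, and finish there still gripping the centre knob so that the turntable is held still. Leave the other things on the bench where they are.

Things in the scene. Friction and masses are not known exactly. Their poses are not given: they have to be found in the camera images.
- base: fixed round wooden base of the carousel, 170 mm across and 12 mm high, standing on the bench. Origin: centre of its underside, on the turning axis. A 24 mm wide, 10 mm high wooden pointer with a round end and a steel stud sticks out along the base's own -x to 147 mm from the axis: that is the front. It may stand turned by up to 0.5 rad.
- front_place (a point): fixed point of the base, above the pointer, 78 mm from the turning axis and 73 mm above the bench: where the centre of the open jar's mouth must come
- turntable (a joint): angle of the round plywood turntable (224 mm across, top 28 mm above the bench): 0 (or any whole turn, 6.283) when the open jar is at the front place; grows counter-clockwise seen from above. Turns endlessly either way with light friction, about 0.06 N m, and stays where it is left. Starts 0.9 rad or more from the front
- open_jar_mouth (a point): centre of the open jar's mouth at rim height, 73 mm above the bench; it moves with the turntable, on which four aluminium jars (outside 56 mm, inside 50 mm across, 45 mm high) are fixed 90 degrees apart, 78 mm from the axis. The other three carry fixed lids like the loose one, with knobs up to 109 mm above the bench
- hub_knob (a point): square wooden knob on the turning axis, fixed to the turntable, 30 x 30 mm and 40 mm high, on a steel post of 8 mm radius: the carousel is turned and held by it. Origin: its centre, 130 mm above the bench (110 to 150 mm). Its x and y axes are square to its flat sides; its x axis points away from the open jar
- lid_knob (a point): loose dark wooden lid (about 50 g), right way up on the bench: the centre of its round grip knob, 18 mm across, 30 mm high (14 to 44 mm above the bench as it lies). Below it a flange 62 mm across, 6 mm thick, then a plug 44 mm across, 8 mm deep, that goes into the jar's mouth. The point is 21 mm above the flange's underside
- lid_seat (a point): point of the loose lid on its axis at the underside of the flange (8 mm above the plug's underside); when the lid is seated it coincides with the centre of the open jar's mouth
- lid: the same loose lid; origin: centre of the plug's underside
- tape_roll: roll of masking tape lying flat, 100 mm across, 25 mm high; to be left alone. Origin: underside centre
- stop_block: pale wooden block 50 x 85 x 45 mm; to be left alone. Origin: underside centre
- sanding_block: cork sanding block 64 x 112 x 34 mm; to be left alone. Origin: underside centre
- screwdriver: screwdriver, 230 mm long; to be left alone. Origin: underside centre
- offcut: flat dark offcut of wood 60 x 70 x 22 mm; to be left alone. Origin: underside centre
Mind the look-alikes: they are no part of the job. Of the things that look like the lid, the smaller one is meant.

How it is judged (in metres and radians):
On the way, in this order (a step that is already met when the one before it is completed fails the run):
1. the lid sits seated and level on the open jar, let go (horizontal distance between lid_seat and open_jar_mouth below 0.006 m and z of lid_seat in the frame of open_jar_mouth between -0.004 and 0.003 m and angle between lid_seat's own z axis and vertical below 0.06 rad and contact force between the fingers and lid below 0.05 N), for 0.3 s.
2. the covered jar has been turned to the front (horizontal distance between open_jar_mouth and front_place below 0.01 m), for 0.2 s.
At the end, for the whole second after the job is handed in: Lid seated on the open jar (axes within 6 mm, flange within 3 mm of the rim, tilt under 0.06 rad), that jar within 10 mm of the front place in line with the pointer, turntable still (under 0.05 rad/s), fingers gripping the square centre knob (over 2 N) and not touching the lid (horizontal distance between lid_seat and open_jar_mouth below 0.006 m and z of lid_seat in the frame of open_jar_mouth between -0.004 and 0.003 m and angle between lid_seat's own z axis and vertical below 0.06 rad and horizontal distance between open_jar_mouth and front_place below 0.01 m and velocity of joint turntable between -0.05 and 0.05 rad/s and contact force between the fingers and turntable_c0 above 2 N and contact force between the fingers and lid below 0.3 N); the arm keeps its last pose, push and grip.
It fails at once if the lid is dropped: falls free of the fingers faster than 0.5 m/s (linear speed of lid above 0.5 m/s and contact force between the fingers and lid below 0.01 N).
It fails at once if a bystander (tape roll, stop block, sanding block, screwdriver, offcut) is moved by more than 30 mm (distance of any of tape_roll, stop_block, sanding_block, screwdriver, offcut from where it was at the start of the episode above 0.03 m).
It also fails if it takes over 58 s, if anything falls off the work surface, if the arm or the gripper's body presses on something with over 40 N, if the wrist force passes 120 N, or if a joint passes its speed limit or range.

ROBOT

A 7-joint arm with a two-finger parallel gripper is mounted at the origin on a cart in front of the work surface, level with it; the furniture and walls round the work are solid. World frame = base frame: x ahead of the robot, y to its left, z up, the work surface at z = 0. Lengths are in m, angles in degrees, forces in N, time in s.
With the tool pointing down it reaches from about 0.425 to 0.875 m from the base axis. Payload 4.7 kg.
Tool frame: the origin (TCP) lies midway between the tips of the shut fingers; the grasp point (between the pads) lies 19 mm behind it; z points along the fingers, y is the line along which they close (so a half turn about z gives the same grasp; the last joint's range is limited). The gripper opens to 87 mm and grips with 3 to 60 N. Pads are 19 mm wide; open, the fingers measure 117 mm over their backs; the gripper's body (75 mm by 190 mm) begins 51 mm behind the grasp point.
Start: joints at [63.891, 18.392, -4.016, 83.108, 1.295, 78.541, -3.26], TCP at [0.294, -0.58, 0.223] pointing down, gripper open.
Joint ranges: [-163.93, 163.93], [-17.29, 119.83], [-79.2, 71.16], [3.27, 140.29], [-89.18, 269.18], [5.43, 117.66], [-154.24, 154.24]. Speed limits (degrees/s): [147.25, 147.25, 180, 180, 180, 180, 180].

INTERFACE

Orientations are given as [roll, pitch, yaw] about the fixed x, y, z axes, in that order (R = Rz(yaw) Ry(pitch) Rx(roll)).
In Python, from cell import env, viewer, boxes_of, masks_of gives the robot as it stands. The module is installed in compiled form; this text tells all that it offers.
- The arm moves only by the tool apply_moves, never from a script. Its argument "moves" is a list of rows, each a list of 7 numbers: the shift along the tool's x, y, z scaled (see below), then the turn, a rotation vector about the tool's x, y, z scaled (see below), then the opening, from 0 (shut) to 1 (fully open). A call has 1 to 20 rows; each row is the pose to reach, as a shift and turn from the pose commanded when the call began, along the tool's axes at that moment; what a row does not reach only later rows make up. The controller multiplies each number of a shift by 0.2 m and each number of a turn by 1.5 rad. A row lasts 1/10 s, in which the tool goes at most 50 mm and 8.59 degrees, less where a joint would pass 70% of its speed; a pose out of reach is approached as far as the arm can. A call with a number of a shift or a turn outside -1 to 1 is refused whole. A call with a gripper value outside its range is refused whole. The fingers move at their own pace and stop on an object; "grip_force" is the grip in N (left out, the last holds). Time passes only in rows, so rows that repeat a pose let the fingers close. It gives the time, the measured TCP pose, the force, the opening and the grip force at its end, in the units of the state.
- env.get_obs(): the state, without advancing time (a new reading comes with each control period).
- viewer.read_camera(name): name is "side" or "top" or "wrist"; returns the picture (400x640x3 uint8, red, green, blue); there is no depth.
- viewer.get_calibration(name): a dict with "fov_y" (degrees; the focal length in pixels is half the picture's height over the tangent of half this angle, whatever the lens; pixels are square), "cx", "cy" (the principal point, pixels), "position" and "orientation" of the camera in the world. Camera axes: x right, y up, looking along -z (the intrinsics and any distortion apply to the point x, -y, -z); pixel columns grow to the right and rows downward; lengths in m; the calibration is good to about 2 mm. A picture is of the moment at which its call begins: read the wrist's pose just before it. get_calibration takes no time and is no camera call; for the wrist camera it gives the pose at the moment of the call.
- env.sign_off(): hands the job in; it is judged then, once.
Trained networks look in the newest picture that a camera, given by its name, has taken for a name from the list of things; names that differ only in an ending like _2 or _b are one class to them, and where a whole thing is asked for, a point or a joint stands for the part that bears it (a point fixed in the world has none). Each returns a list of dicts, best first, with "conf" (0 to 1); they miss things now and then, are a little off and sometimes report something else, mostly with a low value. They report only what shows in the picture. A call takes as long as a camera call. They do not tell look-alikes from the thing itself.
- boxes_of(camera, target): "location" ([column, row] in pixels, amid what is visible of it).
- masks_of(camera, target): "pixels" (400x640 bool, what is visible of it) and "location" ([column, row] in pixels, amid what is visible of it).
The state is a dict: "time_s": time; "qpos": joint angles; "joint_velocities": joint speeds; "effort": joint torques, N m; "tool_pos": TCP position; "tool_rot": TCP orientation; "force": force on the tool from outside, world axes, zero at the start; "wrist_torque": the same for the moment, N m; "grip_width": finger opening in m; "grasp_force": force on a finger pad.
Only numpy, scipy, OpenCV 4.12 (cv2) and the standard library are available. Lean on these libraries where they do the work, as an engineer would, in place of code of your own. Each camera call takes 0.05 s, during which the arm holds its last target. There are 200 camera calls.

## Working session

There is one attempt and no reset: what is moved stays moved. The work goes in short steps, Python scripts to look and compute and a tool call to move; the robot and the scene stay as the last step left them, time stands still between calls to the robot, and variables do not carry over. Pictures are saved under pics/ and viewed, at most 10 in all, crops included, and the job is handed in when it is done.

Besides the shell and the picture viewer there is one more tool, called after ">>>" as name([rows], argument=value, ...), one row to a line, values as JSON. apply_moves: Moves the arm, as the interface text tells. Shifts and turns lie within -1 to 1; 1 stands for 0.2 m of shift or 1.5 rad of turn. Its arguments: {"type":"object","properties":{"moves":{"type":"array","items":{"type":"array","items":{"type":"number","minimum":-1,"maximum":1}}},"grip_force":{"type":"number"}},"required":["moves"]}

```bash
mkdir -p pics
cat > h.py <<'E'
import numpy as np,cv2
from scipy.spatial.transform import Rotation as R
from cell import env,viewer,boxes_of,masks_of
def rot(o):
    o=np.array(o,float)
    if o.shape==(3,3): return o
    if o.size==4: print('quat?',o); return R.from_quat(o).as_matrix()
    return R.from_euler('xyz',o,degrees=True).as_matrix()
def ray(c,px):
    k=viewer.get_calibration(c); f=200/np.tan(np.radians(k['fov_y'])/2)
    d=np.array([(px[0]-k['cx'])/f,-(px[1]-k['cy'])/f,-1.]); return np.array(k['position']),rot(k['orientation'])@d
def atz(c,px,z):
    p,d=ray(c,px); return p+d*(z-p[2])/d[2]
def proj(c,P):
    k=viewer.get_calibration(c); f=200/np.tan(np.radians(k['fov_y'])/2)
    q=rot(k['orientation']).T@(np.array(P)-k['position']); return np.array([k['cx']+f*q[0]/-q[2],k['cy']-f*q[1]/-q[2]])
def snap(c,n):
    im=viewer.read_camera(c); cv2.imwrite('pics/'+n,im[:,:,::-1]); return im
E
python3 - <<'E'
from h import *
np.set_printoptions(precision=4,suppress=True)
for c in ['top','side','wrist']: print(c,viewer.get_calibration(c))
for c in ['top','side']:
    snap(c,c+'0.png')
    for t in ['lid','lid_knob','hub_knob','open_jar_mouth','base','tape_roll','stop_block','sanding_block','screwdriver','offcut']:
        print(c,t,[(np.round(d['location']),round(d['conf'],2)) for d in boxes_of(c,t)])
a=cv2.imread('pics/top0.png')
print(env.get_obs())
E
```

```text
top {'fov_y': 57.91224696037094, 'cx': 311.6688198171081, 'cy': 197.82287604774865, 'position': array([ 0.4757, -0.0716,  1.1281]), 'orientation': array([  4.6126,   1.7022, -89.6505])}
side {'fov_y': 45.17293575729339, 'cx': 319.11706931538134, 'cy': 199.9666825550458, 'position': array([ 1.5577, -0.7682,  0.743 ]), 'orientation': array([62.6695, -1.0551, 55.1353])}
wrist {'fov_y': 65.50304512887702, 'cx': 313.07609924543306, 'cy': 205.17399750612503, 'position': array([ 0.3528, -0.5497,  0.3832]), 'orientation': array([-14.1887,   0.0331, -63.1095])}
top lid [(array([459., 225.]), 0.63), (array([415., 206.]), 0.62)]
top lid_knob [(array([415., 204.]), 0.81), (array([460., 221.]), 0.56)]
top hub_knob [(array([342., 195.]), 0.57)]
top open_jar_mouth [(array([341., 200.]), 0.8)]
top base [(array([342., 192.]), 0.73), (array([417., 202.]), 0.55)]
top tape_roll [(array([213., 184.]), 0.77)]
top stop_block [(array([215., 232.]), 0.97)]
top sanding_block [(array([409., 162.]), 0.96)]
top screwdriver [(array([182., 233.]), 0.85), (array([344., 195.]), 0.3)]
top offcut [(array([256., 228.])
[... 346 characters left out ...]
(array([379., 188.]), 0.68)]
side sanding_block [(array([252., 286.]), 0.8)]
side screwdriver [(array([396., 181.]), 0.73)]
side offcut [(array([353., 204.]), 0.69)]
{'time_s': 1.1, 'qpos': array([63.8923, 18.3922, -4.0138, 83.1066,  1.2959, 78.5426, -3.2604]), 'joint_velocities': array([-0.0287,  0.0779,  0.0675, -0.0941, -0.0539,  0.0397, -0.0759]), 'effort': array([ -0.0004, -49.11  ,  -0.4025, -31.2777,  -0.0637,   0.0339,
         0.    ]), 'tool_pos': array([ 0.2942, -0.5796,  0.2226]), 'tool_rot': array([179.9962,   0.0043,  26.914 ]), 'force': array([-1.3301,  0.1958, -0.4578]), 'wrist_torque': array([-0.0093,  0.0055,  0.0263]), 'grasp_force': 0.0, 'grip_width': 0.08727665665342878}
```

View pics/top0.png

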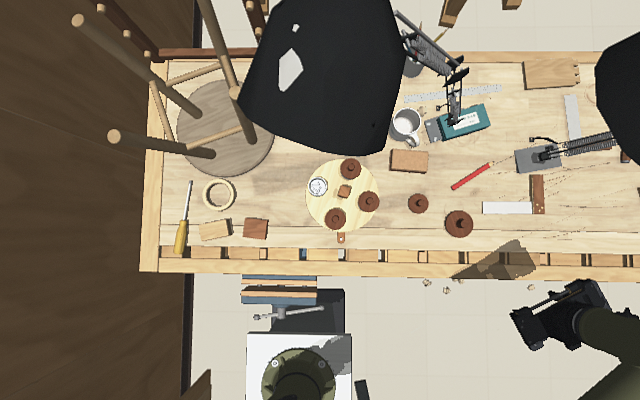

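View pics/side0.png

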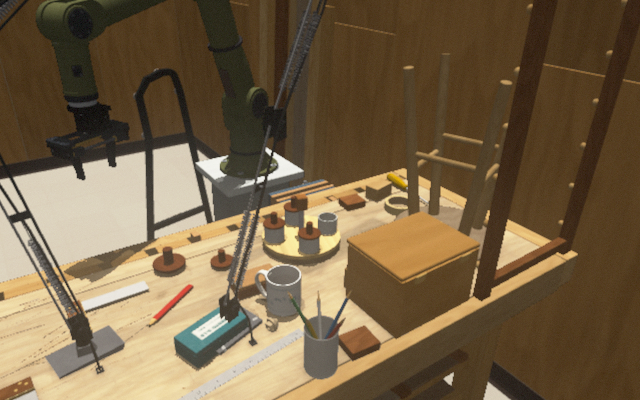

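The top picture shows two lid look-alikes: a small one at (418,203) and a large one at (459,223). There are also the three fixed lids on the carousel at (350,169), (369,201) and (335,218). I choose the smaller loose lid at (418,203). The open jar is at (317,186), the hub at (344,191) and the pointer tip at (341,239). Next I check a close crop and work out positions.

Run:
```python
from h import *
np.set_printoptions(precision=4,suppress=True)
im=viewer.read_camera('top')
cv2.imwrite('pics/crop.png',cv2.resize(im[150:250,295:485,::-1],None,fx=4,fy=4,interpolation=cv2.INTER_CUBIC))
for t in ['lid','lid_knob','hub_knob','open_jar_mouth']:
  for d in masks_of('top',t):
    ys,xs=np.nonzero(d['pixels']); print(t,d['conf'],d['location'],len(xs),xs.min(),xs.max(),ys.min(),ys.max())
print('lid',atz('top',(418,203),.03),'big',atz('top',(459,223),.03),'hub',atz('top',(344,191),.15),'jar',atz('top',(317,186),.073),'ptr',atz('top',(341,239),.01))
o=env.get_obs();print(rot(o['tool_rot']))
print('lid side',atz('side',(221,257),.03))
```

```text
lid 0.88 [456.7, 223.9] 592 445 472 210 237
lid 0.77 [417.4, 203.3] 327 408 428 193 212
lid_knob 0.78 [458.6, 220.3] 606 445 472 210 237
lid_knob 0.54 [417.8, 199.4] 328 408 428 193 212
hub_knob 0.84 [342.5, 194.6] 4247 305 379 158 231
hub_knob 0.27 [415.8, 205.0] 339 408 428 193 212
open_jar_mouth 0.97 [339.8, 199.2] 4275 306 379 158 232
open_jar_mouth 0.73 [343.2, 195.3] 4235 306 378 158 241
lid [ 0.5497 -0.3597  0.03  ] big [ 0.4901 -0.4805  0.03  ] hub [ 0.5734 -0.1297  0.15  ] jar [ 0.5956 -0.0552  0.073 ] ptr [ 0.4393 -0.1286  0.01  ]
[[ 0.8916  0.4528  0.    ]
 [ 0.4528 -0.8916 -0.0001]
 [-0.      0.0001 -1.    ]]
lid side [ 0.5602 -0.3694  0.03  ]
```

View pics/crop.png

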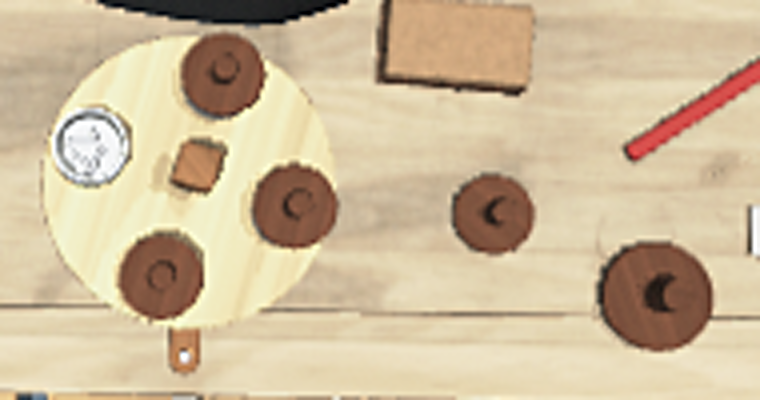

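The crop confirms the small lid: its flange is about 20 px across, against 27 px for the large one. The open jar is at world (0.596,-0.055), and the pointer runs along -x from the hub.

>>> apply_moves([
  [0.25,-0.06,0,0,0,0,1],
  [0.5,-0.12,0,0,0,0,1],
  [0.75,-0.18,0,0,0,0,1],
  [0.82,-0.195,0,0,0,0,1],
])

```text
time_s: 1.75
tool_pos: [0.4286, -0.4649, 0.2229]
tool_rot: [-180.0, -0.2, 27.4]
force: [-0.0, 0.5, -0.1]
grip_width: 0.0866
grasp_force: 0.0
```

>>> apply_moves([
  [0.25,-0.06,0,0,0,0,1],
  [0.5,-0.12,0.1,0,0,0,1],
  [0.75,-0.18,0.2,0,0,0,1],
  [0.82,-0.195,0.2,0,0,0,1],
  [0.82,-0.195,0.2,0,0,0,1],
  [0.82,-0.195,0.2,0,0,0,1],
])

```text
time_s: 2.35
tool_pos: [0.5515, -0.3613, 0.1824]
tool_rot: [-180.0, 0.0, 27.0]
force: [-0.4, -1.1, 0.3]
grip_width: 0.0868
grasp_force: 0.0
```

Run:
```python
from h import *
np.set_printoptions(precision=4,suppress=True)
snap('wrist','w1.png')
for t in ['lid','lid_knob']:
  for d in masks_of('wrist',t):
    ys,xs=np.nonzero(d['pixels']); print(t,d['conf'],d['location'],len(xs),xs.min(),xs.max(),ys.min(),ys.max())
o=env.get_obs(); print(o['time_s'],o['tool_pos'],o['tool_rot'],o['qpos'])
a,d=ray('side',(318,8))
for px in [(400,15),(405,40),(440,65),(455,75),(465,70)]:
    p,e=ray('top',px); M=np.array([d,-e]).T; s=np.linalg.lstsq(M,p-a,rcond=None)[0]; print(px,a+d*s[0],np.linalg.norm(a+d*s[0]-p-e*s[1]))
```

```text
lid 0.67 [315.0, 191.7] 2398 287 342 165 218
lid 0.57 [379.0, 296.2] 1588 347 411 252 310
lid_knob 0.88 [315.9, 189.3] 2420 287 342 164 219
lid_knob 0.66 [380.9, 295.7] 1549 347 411 252 309
2.5 [ 0.5502 -0.3637  0.1831] [179.9249   0.0427  26.745 ] [ 41.3817  21.1914 -13.303   84.4061   5.0218  74.9398 -35.6105]
(400, 15) [ 0.7471 -0.2039  0.6467] 0.03333127076965837
(405, 40) [ 0.7287 -0.1911  0.6445] 0.00819726045737397
(440, 65) [ 0.7268 -0.1898  0.6443] 0.05095405025901677
(455, 75) [ 0.7251 -0.1886  0.6441] 0.07535363649270993
(465, 70) [ 0.7349 -0.1954  0.6453] 0.08242668424323714
```

View pics/w1.png

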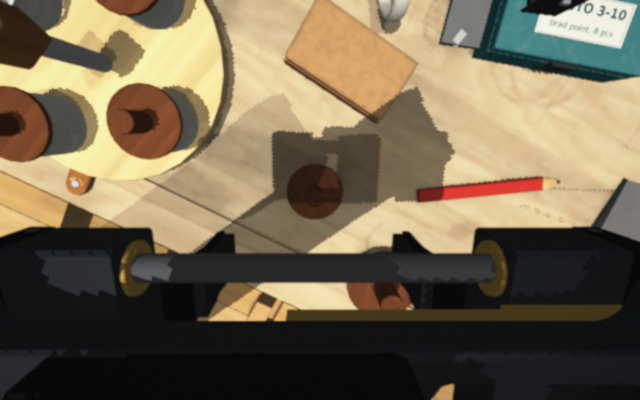

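The wrist picture shows the small lid at (315,191) in the hand's shadow, with the big lid at (380,296) half hidden by the gripper. The lamp joint is at about (0.73,-0.19,0.64), which is above the work.

Run:
```python
from h import *
np.set_printoptions(precision=4,suppress=True)
P=atz('wrist',(315,191.5),.013); T=atz('top',(418,202.7),.013); S=proj('side',P); print(P,T,S)
o=env.get_obs(); r=rot(o['tool_rot']); print(r.T@(np.array([*P[:2],.021])-o['tool_pos']),'m')
print('mouth of knob top', atz('wrist',(321,178),.044))
```

```text
[ 0.5489 -0.3675  0.013 ] [ 0.5517 -0.3642  0.013 ] [220.3216 260.1235]
[-0.0028  0.0026  0.1621] m
mouth of knob top [ 0.5691 -0.3635  0.044 ]
```

>>> apply_moves([
  [-0.012,0.012,0.15,0,0,0,0.7],
  [-0.012,0.012,0.35,0,0,0,0.7],
  [-0.012,0.012,0.55,0,0,0,0.7],
  [-0.012,0.012,0.7,0,0,0,0.7],
  [-0.012,0.012,0.78,0,0,0,0.7],
  [-0.012,0.012,0.81,0,0,0,0.7],
  [-0.012,0.012,0.81,0,0,0,0.7],
], grip_force=12)

```text
time_s: 3.2
tool_pos: [0.5502, -0.3656, 0.0209]
tool_rot: [180.0, 0.0, 26.9]
force: [-0.4, 0.7, 0.4]
grip_width: 0.0613
grasp_force: 0.0
```

>>> apply_moves([
  [0,0,0,0,0,0,0],
  [0,0,0,0,0,0,0],
  [0,0,0,0,0,0,0],
  [0,0,0,0,0,0,0],
  [0,0,0,0,0,0,0],
  [0,0,0,0,0,0,0],
  [0,0,0,0,0,0,0],
  [0,0,0,0,0,0,0],
])

```text
time_s: 4.0
tool_pos: [0.5503, -0.3648, 0.0206]
tool_rot: [-180.0, 0.0, 26.9]
force: [-0.9, 1.0, 1.8]
grip_width: 0.0178
grasp_force: 12.0
```

>>> apply_moves([
  [0,0,-0.1,0,0,0,0],
  [0,0,-0.3,0,0,0,0],
  [0,0,-0.5,0,0,0,0],
  [0,0,-0.7,0,0,-0.1,0],
  [0,0,-0.85,0,0,-0.2,0],
  [0,0,-1,0,0,-0.3,0],
  [0,0,-1,0,0,-0.4,0],
  [0,0,-1,0,0,-0.5,0],
  [0,0,-1,0,0,-0.542,0],
  [0,0,-1,0,0,-0.542,0],
])

```text
time_s: 5.0
tool_pos: [0.5501, -0.3649, 0.2203]
tool_rot: [-180.0, -0.0, 73.5]
force: [-0.0, -0.0, -0.9]
grip_width: 0.0175
grasp_force: 12.0
```

>>> apply_moves([
  [0.15,-0.03,0,0,0,0,0],
  [0.35,-0.06,0,0,0,0,0],
  [0.55,-0.1,0,0,0,0,0],
  [0.75,-0.13,0,0,0,0,0],
  [0.95,-0.165,0,0,0,0,0],
])

```text
time_s: 5.5
tool_pos: [0.5726, -0.1717, 0.2205]
tool_rot: [180.0, 0.0, 73.4]
force: [0.9, 0.4, -0.1]
grip_width: 0.0174
grasp_force: 12.0
```

>>> apply_moves([
  [0.15,-0.03,0,0,0,0,0],
  [0.25,-0.05,0,0,0,0,0],
  [0.31,-0.055,0,0,0,0,0],
  [0.31,-0.055,0,0,0,0,0],
  [0.31,-0.055,0,0,0,0,0],
])

```text
time_s: 6.0
tool_pos: [0.5796, -0.1122, 0.2204]
tool_rot: [-180.0, 0.1, 73.4]
force: [-0.2, -0.9, -0.2]
grip_width: 0.0178
grasp_force: 12.0
```

Run:
```python
from h import *
np.set_printoptions(precision=4,suppress=True)
snap('wrist','w2.png'); snap('top','t2.png')
o=env.get_obs(); print(o['tool_pos'],o['tool_rot'],o['grip_width'],o['qpos'])
print(proj('wrist',(.5956,-.0552,.073)),proj('wrist',(.5734,-.1297,.15)))
for c in ['wrist','top']:
 for t in ['lid','open_jar_mouth']:
  for d in masks_of(c,t):
    ys,xs=np.nonzero(d['pixels']); print(c,t,d['conf'],d['location'],len(xs),xs.min(),xs.max(),ys.min(),ys.max())
```

```text
[ 0.5795 -0.1128  0.2203] [-179.9848    0.0517   73.3235] 0.01792288298653131 [ 32.5996  13.1864 -28.2439  91.3499   6.4074  77.0918 -13.1272]
[312.2462 132.6235] [312.2687 235.6934]
wrist lid 0.68 [313.0, 221.6] 4313 265 363 193 292
wrist open_jar_mouth 0.91 [312.1, 169.7] 19017 205 418 102 308
top lid 0.75 [458.9, 222.0] 609 445 472 210 237
top lid 0.63 [407.7, 162.8] 840 389 427 149 172
top open_jar_mouth 0.57 [313.2, 196.4] 465 305 319 170 220
top open_jar_mouth 0.5 [180.6, 233.1] 365 174 190 180 253
```

View pics/w2.png

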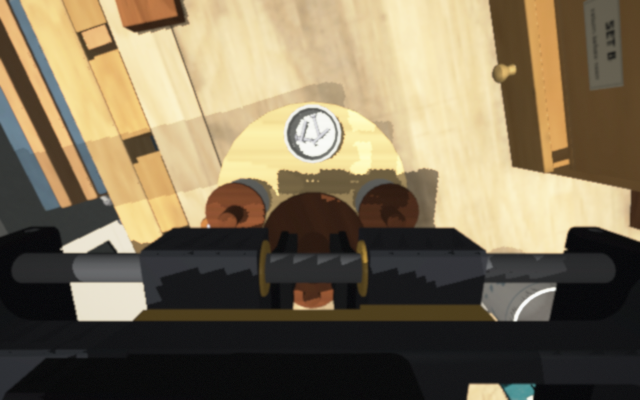

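The wrist picture shows the open jar's rim at about (314,133) and the held lid at (314,193 and below), hanging level with its front edge at row 193. I now work out the lid's offset in hand and the jar position.

Run:
```python
from h import *
np.set_printoptions(precision=4,suppress=True)
o=env.get_obs(); r=rot(o['tool_rot']); tp=np.array(o['tool_pos'])
im=cv2.imread('pics/w2.png'); hsv=cv2.cvtColor(im,cv2.COLOR_BGR2HSV)
m=((hsv[...,1]<70)).astype(np.uint8); m[:98]=0;m[168:]=0;m[:,:275]=0;m[:,355:]=0
m=cv2.morphologyEx(m,cv2.MORPH_OPEN,np.ones((3,3)))
c=max(cv2.findContours(m,0,2)[0],key=cv2.contourArea); e=cv2.fitEllipse(cv2.convexHull(c)); print('ell',e,cv2.boundingRect(c))
for px in [e[0],(314.5,133)]:
  J=atz('wrist',px,.073); print('jar',J, 'tool',r.T@(J-tp))
k=[atz('wrist',p,.073) for p in [(e[0][0]-e[1][0]/2,e[0][1]),(e[0][0]+e[1][0]/2,e[0][1])]]; print('dia',np.linalg.norm(k[0]-k[1]))
for z in (.2077,.2137):
  print('lid front',r.T@(atz('wrist',(314,193),z)-tp), 'L',r.T@(atz('wrist',(265,225),z)-tp),'R',r.T@(atz('wrist',(363,225),z)-tp))
# predicted outline of held lid with lid on tool axis
from math import cos,sin
for z in (.0066,.0126):
  Q=np.array([proj('wrist',tp+r@np.array([.031*cos(a),.031*sin(a),z])) for a in np.linspace(0,6.28,72)]); print('pred',Q.min(0),Q.max(0))
H=np.array([.5734,-.1297]); print('hub est',H, J[:2]-H, np.degrees(np.arctan2(*(J[:2]-H)[::-1])),np.linalg.norm(J[:2]-H))
cv2.imwrite('pics/w2c.png',cv2.resize(im[90:320,200:420],None,fx=2.5,fy=2.5,interpolation=cv2.INTER_CUBIC))
```

```text
ell ((312.07989501953125, 133.23971557617188), (58.52790451049805, 59.497169494628906), 171.4152374267578) (283, 104, 59, 60)
jar [ 0.5953 -0.0545  0.073 ] tool [ 0.0594 -0.0012  0.1474]
jar [ 0.5977 -0.055   0.073 ] tool [0.0597 0.0011 0.1474]
dia 0.056707943151548014
lid front [0.0289 0.0002 0.0127] L [ 0.0096 -0.0286  0.0127] R [0.0096 0.029  0.0127]
lid front [0.0301 0.0002 0.0067] L [ 0.0116 -0.0277  0.0067] R [0.0115 0.028  0.0067]
pred [259.9021 191.5125] [367.4533 292.5288]
pred [261.5738 189.3786] [365.7376 287.5157]
hub est [ 0.5734 -0.1297] [0.0243 0.0747] 72.02449553497551 0.07857992622232964
```

View pics/w2c.png

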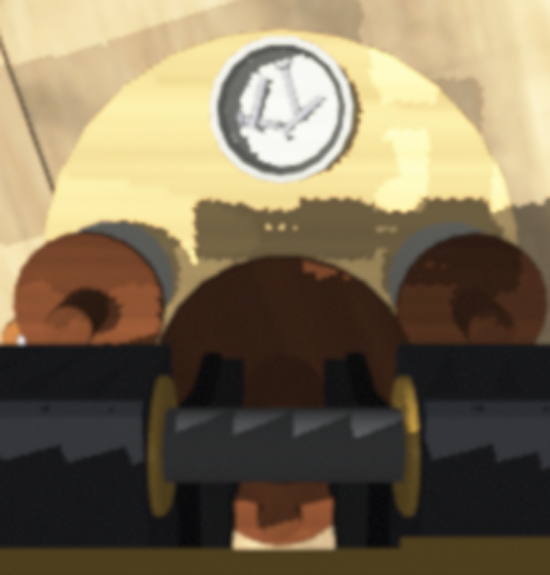

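>>> apply_moves([
  [0.15,0,0,0,0,0,0],
  [0.27,-0.002,0,0,0,0,0],
  [0.305,-0.002,0.1,0,0,0,0],
  [0.305,-0.002,0.25,0,0,0,0],
  [0.305,-0.002,0.4,0,0,0,0],
  [0.305,-0.002,0.5,0,0,0,0],
  [0.305,-0.002,0.56,0,0,0,0],
  [0.305,-0.002,0.58,0,0,0,0],
  [0.305,-0.002,0.58,0,0,0,0],
  [0.305,-0.002,0.58,0,0,0,0],
])

```text
time_s: 7.3
tool_pos: [0.5976, -0.0522, 0.1058]
tool_rot: [179.9, -0.0, 73.5]
force: [-0.4, 0.3, -0.6]
grip_width: 0.0177
grasp_force: 12.0
```

Run:
```python
from h import *
np.set_printoptions(precision=4,suppress=True)
ims=[snap(c,c+'3.png') for c in ('wrist','side')]
a=cv2.resize(ims[0][90:320,200:420],None,fx=1.8,fy=1.8,interpolation=cv2.INTER_CUBIC); b=cv2.resize(ims[1][170:270,250:350],(414,414),interpolation=cv2.INTER_CUBIC)
cv2.imwrite('pics/c3.png',np.hstack([a,b][:2])[:,:,::-1])if a.shape[0]==b.shape[0] else None
o=env.get_obs(); r=rot(o['tool_rot']); tp=np.array(o['tool_pos']);print(tp,o['force'])
print('jar px side',proj('side',(.5965,-.055,.073)),'lid',proj('side',tp+r@np.array([-.0015,0,.0126])),'wrist jar',proj('wrist',(.5965,-.055,.073)),proj('wrist',tp+r@np.array([-.0015,0,.0126])))
```

```text
[ 0.5976 -0.0521  0.1059] [ 0.8134 -0.8101 -0.4469]
jar px side [327.3165 216.244 ] lid [328.0523 209.9628] wrist jar [313.1579 233.9108] [313.7036 242.8405]
```

View pics/c3.png

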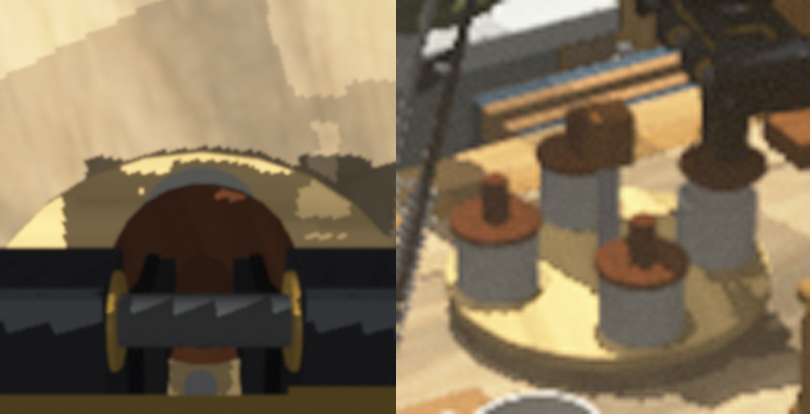

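The left crop (wrist) shows the lid over the jar, with the jar's grey wall just beyond its front edge. In the right crop (side) the lid is just above the jar and perhaps a pixel to the right. I check that in numbers.

Run:
```python
from h import *
np.set_printoptions(precision=4,suppress=True)
o=env.get_obs(); r=rot(o['tool_rot']); tp=np.array(o['tool_pos'])
print('lid front',[ (r.T@(atz('wrist',(313.5,v),tp[2]-.0126)-tp))[0]-.031 for v in (191,192,193)])
for z in (.028,.073): print('jar front',z,[ (r.T@(atz('wrist',(313.5,v),z)-tp))[0]-.028 for v in (181,182.2,183.5)])
im=cv2.imread('pics/side3.png'); 
g=cv2.cvtColor(im,cv2.COLOR_BGR2HSV)
for row in (208,210,211,216,220,223,226): print(row,[tuple(int(v) for v in im[row,c]) for c in (*range(315,321),*range(335,343))])
J=np.array([.5965,-.055])
for rr,z in ((.028,.073),(.028,.055),(.031,tp[2]-.0096)):
  c=J if rr<.03 else (tp+r@np.array([-.0015,0,0]))[:2]
  Q=np.array([proj('side',(c[0]+rr*np.cos(a),c[1]+rr*np.sin(a),z)) for a in np.linspace(0,6.28,90)]); print(rr,z,Q.min(0),Q.max(0))
```

```text
lid front [np.float64(-0.000953416148703784), np.float64(-0.0015370115059718976), np.float64(-0.002121548198165818)]
jar front 0.028 [np.float64(-0.00341904279978264), np.float64(-0.0043664301420567875), np.float64(-0.0053948200362712515)]
jar front 0.073 [np.float64(0.004336050445818623), np.float64(0.0035665844213753246), np.float64(0.0027313282931064574)]
208 [(129, 173, 203), (130, 175, 203), (119, 162, 191), (85, 116, 142), (38, 57, 81), (37, 51, 73), (31, 49, 62), (32, 48, 66), (34, 50, 67), (33, 49, 70), (96, 131, 159), (152, 201, 229), (158, 208, 233), (158, 207, 231)]
210 [(133, 178, 205), (137, 181, 208), (127, 165, 192), (84, 108, 129), (38, 55, 76), (36, 52, 78), (36, 51, 66), (35, 49, 69), (34, 50, 68), (34, 52, 68), (67, 93, 113), (108, 145, 170), (121, 161, 187), (119, 160, 186)]
211 [(144, 185, 214), (143, 187, 216), (138, 181, 209), (113, 148, 172), (58, 78, 98), (34, 53, 72), (34, 53, 69), (34, 47, 67), (34, 52, 68), (41, 57, 73), (89, 116, 139), (131, 175, 203), (140, 188, 218), (146, 195, 224)]
216 [(134, 191, 221), (135, 187, 218), (125, 165, 188), (103, 120, 128
[... 331 characters left out ...]
 (164, 211, 234), (166, 212, 234), (161, 211, 233), (162, 212, 234)]
223 [(83, 124, 148), (83, 124, 148), (84, 112, 131), (88, 96, 101), (92, 100, 102), (91, 102, 106), (88, 94, 99), (93, 109, 118), (118, 147, 169), (131, 173, 202), (133, 176, 202), (129, 172, 199), (138, 182, 211), (145, 191, 219)]
226 [(85, 125, 150), (86, 126, 151), (85, 115, 134), (88, 94, 97), (92, 97, 102), (93, 99, 106), (87, 95, 101), (94, 115, 130), (125, 162, 185), (132, 171, 200), (133, 174, 199), (133, 173, 201), (136, 172, 200), (134, 173, 200)]
0.028 0.073 [317.497  211.5239] [337.1383 221.14  ]
0.028 0.055 [317.3912 216.9317] [336.9146 226.6878]
0.031 0.09628143785094383 [317.1215 203.9144] [339.0355 214.3513]
```

The lid is about 2.5 mm too far along tool x. I correct that and descend.

>>> apply_moves([
  [-0.012,0,0,0,0,0,0],
  [-0.012,0,0.02,0,0,0,0],
  [-0.012,0,0.035,0,0,0,0],
  [-0.012,0,0.05,0,0,0,0],
  [-0.012,0,0.06,0,0,0,0],
  [-0.012,0,0.07,0,0,0,0],
  [-0.012,0,0.08,0,0,0,0],
  [-0.012,0,0.08,0,0,0,0],
])

```text
time_s: 8.2
tool_pos: [0.5958, -0.0543, 0.0882]
tool_rot: [-180.0, 0.0, 73.5]
force: [0.7, 0.5, -0.5]
grip_width: 0.0178
grasp_force: 12.0
```

>>> apply_moves([
  [0,0,0.005,0,0,0,0],
  [0,0,0.01,0,0,0,0],
  [0,0,0.012,0,0,0,0],
  [0,0,0.014,0,0,0,0],
  [0,0,0.014,0,0,0,0],
])

```text
time_s: 8.7
tool_pos: [0.596, -0.0544, 0.0857]
tool_rot: [180.0, 0.0, 73.5]
force: [1.6, 0.6, -0.9]
grip_width: 0.0175
grasp_force: 12.0
```

>>> apply_moves([
  [0,0,0.004,0,0,0,0],
  [0,0,0.004,0,0,0,0],
  [0,0,0.004,0,0,0,0.3],
  [0,0,0.004,0,0,0,0.5],
  [0,0,0.004,0,0,0,0.5],
  [0,0,0.004,0,0,0,0.5],
  [0,0,0.004,0,0,0,0.5],
  [0,0,0.004,0,0,0,0.5],
])

```text
time_s: 9.5
tool_pos: [0.5959, -0.0544, 0.0849]
tool_rot: [-180.0, 0.0, 73.5]
force: [-0.6, -0.4, 0.7]
grip_width: 0.0433
grasp_force: 0.0
```

>>> apply_moves([
  [0,0,-0.05,0,0,0,0.5],
  [0,0,-0.15,0,0,0,0.5],
  [0,0,-0.3,0,0,0,0.5],
  [0,0,-0.45,0,0,0,0.6],
  [0,0,-0.6,0,0,0,0.8],
  [-0.15,0,-0.68,0,0,0,0.8],
  [-0.3,0,-0.68,0,0,0,0.8],
  [-0.3,0,-0.68,0,0,0,0.8],
  [-0.3,0,-0.68,0,0,0,0.8],
])

```text
time_s: 10.4
tool_pos: [0.5788, -0.1127, 0.2216]
tool_rot: [180.0, -0.0, 73.4]
force: [-1.0, -0.2, 0.1]
grip_width: 0.069
grasp_force: 0.0
```

Run:
```python
from h import *
np.set_printoptions(precision=4,suppress=True)
a=snap('wrist','w4.png');b=snap('side','s4.png')
cv2.imwrite('pics/c4.png',np.hstack([cv2.resize(a[80:280,210:420],(400,400)),cv2.resize(b[170:270,270:370],(400,400),interpolation=cv2.INTER_CUBIC)])[:,:,::-1])
o=env.get_obs();print(o['time_s'],o['tool_pos'],o['tool_rot'],o['qpos'])
```

```text
10.5 [ 0.5791 -0.1106  0.2212] [179.998   -0.0421  73.5736] [ 32.746   13.0726 -28.5476  91.4022   6.3238  77.1348 -13.0135]
```

View pics/c4.png

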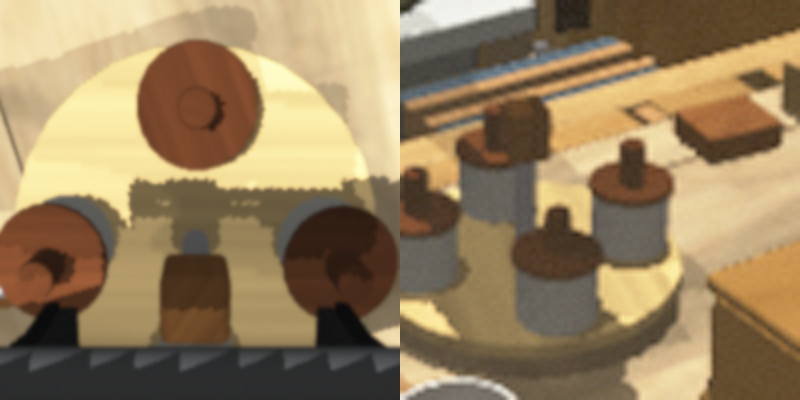

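The wrist view (left) shows the lid seated on the jar with the hub knob square to the gripper. The side view (right) shows the lid level on the rim. Next is gripping the hub.

>>> apply_moves([
  [-0.06,-0.003,0,0,0,0,0.9],
  [-0.097,-0.003,0,0,0,0,0.9],
  [-0.097,-0.003,0.1,0,0,0,0.9],
  [-0.097,-0.003,0.25,0,0,0,0.9],
  [-0.097,-0.003,0.4,0,0,0,0.9],
  [-0.097,-0.003,0.5,0,0,0,0.9],
  [-0.097,-0.003,0.53,0,0,0,0.9],
  [-0.097,-0.003,0.53,0,0,0,0.9],
])

```text
time_s: 11.3
tool_pos: [0.5722, -0.1306, 0.1142]
tool_rot: [-179.9, 0.0, 73.5]
force: [0.3, -0.1, 0.7]
grip_width: 0.078
grasp_force: 0.0
```

>>> apply_moves([
  [0,0,0,0,0,0,0],
  [0,0,0,0,0,0,0],
  [0,0,0,0,0,0,0],
  [0,0,0,0,0,0,0],
  [0,0,0,0,0,0,0],
  [0,0,0,0,0,0,0],
  [0,0,0,0,0,0,0],
  [0,0,0,0,0,0,0],
  [0,0,0,0,0,0,0],
  [0,0,0,0,0,0,0],
], grip_force=15)

```text
time_s: 12.3
tool_pos: [0.5728, -0.1303, 0.115]
tool_rot: [-180.0, 0.0, 73.5]
force: [-0.8, 0.3, 0.6]
grip_width: 0.0299
grasp_force: 15.0
```

Run:
```python
from h import *
o=env.get_obs();print(o['time_s'],o['tool_pos'],o['tool_rot'],o['qpos'],o['force'],o['wrist_torque'])
P=atz('top',(341,239),.01); print('ptr',P)
for z in (.010,.012): print(atz('side',(0,0),z)[:0])
```

```text
12.3 [ 0.57276615 -0.13033386  0.11495852] [-1.79989738e+02  8.48699392e-03  7.35019887e+01] [ 33.45101502  17.29938666 -27.29712003  99.06120393   8.61119231
  65.72424814 -12.84202403] [-0.78538725  0.29798733  0.64842472] [ 0.03319286 -0.02410873 -0.01863524]
ptr [ 0.43931064 -0.12864226  0.01      ]
[]
[]
```

>>> apply_moves([
  [0,0,0,0,0,-0.01,0],
  [0,0,0,0,0,-0.03,0],
  [0,0,0,0,0,-0.06,0],
  [0,0,0,0,0,-0.1,0],
  [0,0,0,0,0,-0.145,0],
  [0,0,0,0,0,-0.19,0],
  [0,0,0,0,0,-0.235,0],
  [0,0,0,0,0,-0.28,0],
  [0,0,0,0,0,-0.325,0],
  [0,0,0,0,0,-0.37,0],
  [0,0,0,0,0,-0.415,0],
  [0,0,0,0,0,-0.46,0],
  [0,0,0,0,0,-0.505,0],
  [0,0,0,0,0,-0.55,0],
  [0,0,0,0,0,-0.58,0],
  [0,0,0,0,0,-0.605,0],
  [0,0,0,0,0,-0.617,0],
  [0,0,0,0,0,-0.617,0],
])

```text
time_s: 14.1
tool_pos: [0.5736, -0.1302, 0.115]
tool_rot: [179.9, 0.0, 126.6]
force: [3.2, 0.9, -2.9]
grip_width: 0.0297
grasp_force: 15.0
```

>>> apply_moves([
  [0,0,0,0,0,-0.01,0],
  [0,0,0,0,0,-0.03,0],
  [0,0,0,0,0,-0.06,0],
  [0,0,0,0,0,-0.1,0],
  [0,0,0,0,0,-0.145,0],
  [0,0,0,0,0,-0.19,0],
  [0,0,0,0,0,-0.235,0],
  [0,0,0,0,0,-0.28,0],
  [0,0,0,0,0,-0.325,0],
  [0,0,0,0,0,-0.37,0],
  [0,0,0,0,0,-0.415,0],
  [0,0,0,0,0,-0.46,0],
  [0,0,0,0,0,-0.505,0],
  [0,0,0,0,0,-0.55,0],
  [0,0,0,0,0,-0.58,0],
  [0,0,0,0,0,-0.605,0],
  [0,0,0,0,0,-0.617,0],
  [0,0,0,0,0,-0.617,0],
  [0,0,0,0,0,-0.617,0],
])

```text
time_s: 16.0
tool_pos: [0.574, -0.1295, 0.115]
tool_rot: [179.9, 0.1, 179.7]
force: [5.8, 1.5, -4.1]
grip_width: 0.03
grasp_force: 15.0
```

Run:
```python
from h import *
np.set_printoptions(precision=4,suppress=True)
a=snap('wrist','w5.png');b=snap('top','t5.png')
cv2.imwrite('pics/c5.png',np.hstack([cv2.resize(a,(480,300)),cv2.resize(b[160:260,290:390],(300,300),interpolation=cv2.INTER_CUBIC)])[:,:,::-1])
o=env.get_obs();print(o)
H=o['tool_pos'][:2]; u=np.array([-1,.0])
print('front px wrist',proj('wrist',(*(H+.078*u),.079)),'stud',proj('wrist',(.4393,-.1286,.01)))
for d in masks_of('wrist','lid'):
    ys,xs=np.nonzero(d['pixels']); print(d['conf'],len(xs),xs.min(),xs.max(),ys.min(),ys.max())
```

```text
{'time_s': 16.1, 'qpos': array([ 46.5132,  20.6112, -43.6162,  98.6012,  15.2523,  66.7847,
        88.3683]), 'joint_velocities': array([-0.0099, -0.0479,  0.0763, -0.0298, -0.0091, -0.0197, -0.0906]), 'effort': array([  1.7729, -41.822 ,  -6.068 , -27.2994,   0.418 ,   2.0935,
        -0.0577]), 'tool_pos': array([ 0.5739, -0.1295,  0.115 ]), 'tool_rot': array([179.9475,   0.1364, 179.6848]), 'force': array([ 5.0453,  1.2884, -4.1131]), 'wrist_torque': array([ 0.3377, -1.3121,  0.0727]), 'grasp_force': 14.95833900058642, 'grip_width': 0.029885939929812765}
front px wrist [313.3988 107.8099] stud [314.0452  36.6496]
0.79 8256 265 364 51 155
```

View pics/c5.png

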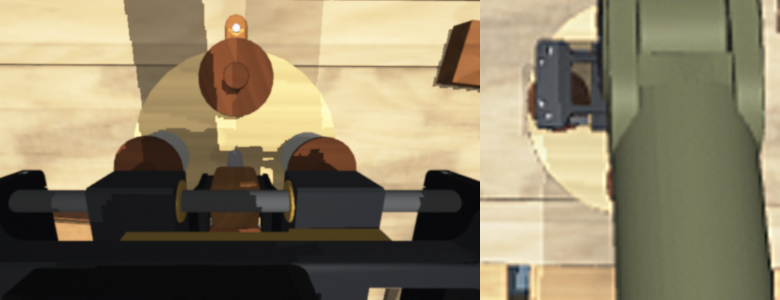

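The covered jar at (236,77) lines up with the pointer stud at (236,27) in the wrist view. The lid is seated and the knob is held with 15 N.

```bash
python3 -c "
from cell import env
print(env.sign_off())"
```

```text
the job is handed in; nothing more can be done
None
```

The job is handed in (no verdict shown): the small lid sits level on the open jar, that jar is turned in line with the pointer, and the gripper is holding the centre knob with about 15 N, at about 16 s of the 58 s allowed.

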